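# Clear the mitred offcuts into the scrap bin

## Robot

A 7-joint arm with a two-finger parallel gripper is mounted at the origin on the work surface. World frame = base frame: x ahead of the robot, y to its left, z up, the work surface at z = 0. Lengths are in m, angles in rad, forces in N, time in s.
With the tool pointing down it reaches from about 0.4 to 0.85 m from the base axis. Payload 4.5 kg.
Tool frame: the origin (TCP) lies at the very end of the fingers, on their centre line; the grasp point (between the pads) lies grip_depth behind it (grip_depth is the distance from the TCP to the grasp point, in m); z points along the fingers, y is the direction in which the jaws open and shut (so a half turn about z gives the same grasp; the last joint's range is limited). The gripper opens to 85 mm and grips with 20 to 120 N. Pads are 22 mm wide; open, the fingers measure 114 mm over their backs; the gripper's body (76 mm by 85 mm) begins 54 mm behind the grasp point. The pads swing forward as they close: fully open they stand 13 mm farther back than shut.
Start: joints at [1.176, 0.689, -0.195, 1.565, 0.157, 0.902, -0.215], TCP at [0.26, -0.568, 0.231] pointing down, gripper open.
Joint ranges: [-3.01, 3.01], [-0.46, 2.08], [-1.47, 1.51], [0.13, 2.56], [-1, 4.14], [0.04, 2.09], [-2.66, 2.66]. Speed limits (rad/s): [2.57, 2.57, 3.14, 3.14, 3.14, 3.14, 3.14].

## Interface

Orientations are given as a unit quaternion [w, x, y, z].
In Python, from workcell import * gives the robot as it stands. The module is installed in compiled form; this text tells all that it offers.
- The arm moves only by the tool move_arm, never from a script. Its argument "plan" is a list of rows, each a list of 6 numbers: the shift along the tool's x, y, z in m, then the turn, a rotation vector about the tool's x, y, z in degrees. A call has 1 to 20 rows; each row shifts and turns the commanded pose from where the row before left it, along the tool's axes as they then stand; what a row does not reach is not made up. A row lasts 1/8 s, in which the tool goes at most 62.5 mm and 10.7 degrees, less where a joint would pass 70% of its speed; a pose out of reach is approached as far as the arm can. A call with a gripper value outside its range is refused whole. "gripper" is the closure, from 0 (fully open) to 1 (shut), set as the call begins (left out, the last holds). The fingers move at their own pace and stop on an object; the grip force is fixed at half the most. Time passes only in rows, so rows that do not move let the fingers close. It gives the time, the measured TCP pose, the force and the opening at its end, in the units of the state.
- get_state(): the state, without advancing time (a new reading comes with each control period).
- camera(name): name is "scene" or "top" or "wrist"; returns a dict with "frame" (480x640x3 uint8, red, green, blue), "fx", "fy", "cx", "cy" (pixels), "distortion" ([k1, k2, p1, p2, k3] as OpenCV has them; the pictures are not rectified), "R" (3x3) and "t" (3): a world point X has camera coordinates R X + t. Camera axes: x right, y down, z forward; pixel columns grow to the right and rows downward; lengths in m; the calibration is good to about 2 mm. A picture is of the moment at which its call begins. There is no depth.
- finish_job(): hands the job in, once; it reports no verdict.
The state is a dict: "clock": time; "q": joint angles; "qd": joint speeds; "joint_torque": joint torques, N m; "position": TCP position; "orientation": TCP orientation; "ft_force": force on the tool from outside, world axes, zero at the start; "ft_torque": the same for the moment, N m; "width": finger opening in m.
Only numpy, scipy, OpenCV 4.12 (cv2) and the standard library are available. Lean on these libraries where they do the work, as an engineer would, in place of code of your own. Each camera call takes 0.05 s, during which the arm holds its last target. There are 200 camera calls.

## Task

The cuts are done: put the two slant-cut offcuts that lie loose on the bench into the deep grey scrap bin. The square-ended blank of the same timber is a good part, so leave it lying where it is.

Things in the scene. Friction and masses are not known exactly. Their poses are not given: they have to be found in the camera images.
- offcut_one_mid (a point): Pale timber offcut on the bench, 36 mm wide, 40 mm high, one end square, the other cut at 45 degrees in plan. Lies along its x, parallel upright sides at y = -18 and +18 mm (grip across y). Square end at x = -33 mm; the y = -18 side runs to x = +51 mm, the y = +18 side to +15 mm. The point is half-way up (20 mm above the bench), midway between the sides; z up. 40 to 85 g, any yaw.
- offcut_two_mid (a point): Like timber offcut, 36 mm wide, 40 mm high, both ends cut at 45 degrees: in plan a parallelogram, 96 mm tip to tip. Lies along its x, parallel upright sides at y = -18 mm (from x = -48 to +12) and y = +18 mm (x = -12 to +48); grip across y. The point is its centre, 20 mm above the bench; z up. 38 to 78 g, any yaw.
- blank_mid (a point): The good part, to be left alone: block of the same timber with both ends square, 80 mm long (x), 36 mm wide (y), 40 mm high. The point is its centre, 20 mm above the bench. It and the offcuts lie mixed with a cork sanding block (75 x 45 mm, 34 high) and a tape roll (80 mm across, 25 high), their centres at least about 110 mm apart.
- bin: Scrap bin: deep open-topped grey plastic box, fixed on the bench to the left or right of the loose pieces. Outside 240 mm along its x, 200 mm along its y, 100 mm high; walls and floor 5 mm. Origin: centre of its underside, on the bench; z up. The shallow plywood tray of dowels on the other side (220 x 180 mm, 35 high) is not the bin.
Things that resemble listed ones, but are neither listed nor needed, are in the scene too. What is shaped like the part that bears offcut_one_mid but red is not meant.

How it is judged:
At the end, for the whole second after the job is handed in: Both slant-cut offcuts lie at rest (slower than 30 mm/s) inside the grey scrap bin, each with its centre between the bin's walls and below its rim, and the square-ended blank lies within 20 mm of where it started (x of offcut_one_mid in the frame of bin between -0.115 and 0.115 m and y of offcut_one_mid in the frame of bin between -0.095 and 0.095 m and z of offcut_one_mid in the frame of bin between 0 and 0.1 m and linear speed of each of offcut_one, offcut_two below 0.03 m/s and x of offcut_two_mid in the frame of bin between -0.115 and 0.115 m and y of offcut_two_mid in the frame of bin between -0.095 and 0.095 m and z of offcut_two_mid in the frame of bin between 0 and 0.1 m and not (distance of blank_mid from where it was at the start of the episode above 0.02 m)); the robot touches nothing.
It fails at once if the square-ended blank is moved by more than 20 mm (distance of blank_mid from where it was at the start of the episode above 0.02 m).
It also fails if it takes over 51 s, if anything falls off the work surface, if the arm or the gripper's body presses on something with over 40 N, if the wrist force passes 120 N, or if a joint passes its speed limit or range.

## Working session

There is one attempt and no reset: what is moved stays moved. The work goes in short steps, Python scripts to look and compute and a tool call to move; the robot and the scene stay as the last step left them, time stands still between calls to the robot, and variables do not carry over. Pictures are saved under pics/ and viewed, about 8 in all and at most 12, crops included, and the job is handed in when it is done.

Besides the shell and the picture viewer there is one more tool, called after ">>>" by a JSON object that holds its "fn" and its "kwargs", one argument or row to a line. move_arm: Moves the arm, as the interface text tells. Its arguments: {"type":"object","properties":{"plan":{"type":"array"},"gripper":{"type":"number"}},"required":["plan"]}

```bash
mkdir -p pics
python3 - <<'E'
from workcell import *
import cv2,numpy as np,pickle
s=get_state();print(s)
for n in("top","scene"):
    c=camera(n);pickle.dump(c,open(n+'.pkl','wb'));cv2.imwrite(f'pics/{n}0.png',c['frame'][:,:,::-1])
    print(n,c['fx'],c['cx'],c['cy'],c['distortion'],-c['R'].T@c['t'])
try: print(grip_depth)
except Exception as e: print(e)
E
```

```text
{'clock': 0.0, 'q': array([ 1.17579298,  0.69001435, -0.19451797,  1.56641291,  0.15726346,
        0.90251158, -0.21507609]), 'qd': array([ 1.96004295e-04, -8.33413711e-04, -9.13472895e-04,  1.46675292e-03,
       -4.35082449e-05,  3.08477421e-04, -2.94345288e-04]), 'joint_torque': array([-1.39703494e-03, -5.39606237e+01, -1.26739170e+00, -1.58542210e+01,
        8.96121928e-03,  9.38997284e-03,  3.12349425e-05]), 'position': array([ 0.2595364 , -0.56779978,  0.23044686]), 'orientation': array([-9.42738041e-04,  9.77093061e-01,  2.12810227e-01, -2.63155352e-04]), 'ft_force': array([-0.4386718 , -0.75655105, -0.25399695]), 'ft_torque': array([-0.02250481, -0.03819321,  0.00246752]), 'width': 0.08529133299053389}
top 435.50125517389904 325.5875091092582 246.60023620585574 [-0.07059634  0.          0.          0.          0.        ] [ 0.40263156 -0.00295572  0.93138526]
scene 565.6968362102709 315.27156943784524 242.62325934733408 [-0.1672603  0.         0.         0.         0.       ] [1.19339778 0.42497565 0.77355745]
0.0187
```

View pics/top0.png

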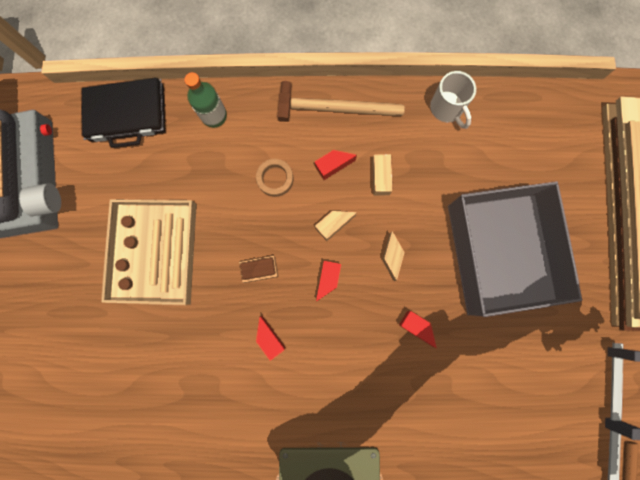

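View pics/scene0.png

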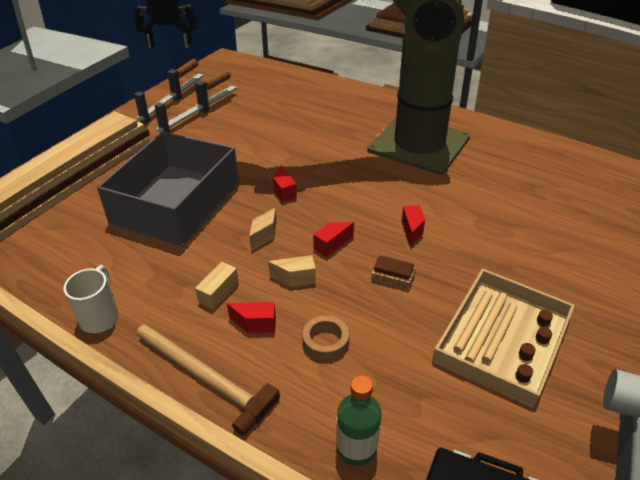

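The top view shows offcut one at about (335,223), offcut two at (394,256), the blank at (382,173), and the bin at about (513,250). Red decoys lie among them. The scene view agrees.

```bash
cat > h.py <<'E'
import cv2,numpy as np,pickle
def cast(c,px,z):
    K=np.array([[c['fx'],0,c['cx']],[0,c['fy'],c['cy']],[0,0,1]])
    u=cv2.undistortPoints(np.float64(px).reshape(-1,1,2),K,np.float64(c['distortion'])).reshape(-1,2)
    d=np.c_[u,np.ones(len(u))]@c['R']; o=-c['R'].T@c['t']
    return (o+d*((z-o[2])/d[:,2])[:,None])[:,:2]
E
python3 - <<'E'
from h import *
c=pickle.load(open('top.pkl','rb'));f=c['frame']
hsv=cv2.cvtColor(f,cv2.COLOR_RGB2HSV)
for p in [(335,223),(394,256),(382,173),(388,250),(345,222),(382,190),(380,160)]:print(p,hsv[p[1],p[0]])
m=((hsv[...,0]>12)&(hsv[...,0]<28)&(hsv[...,2]>185)&(hsv[...,1]<150)).astype(np.uint8)*255
m[:, :300]=0;m[:,430:]=0;m[:140]=0;m[300:]=0
cs,_=cv2.findContours(m,cv2.RETR_EXTERNAL,cv2.CHAIN_APPROX_NONE)
g=cv2.resize(f[145:305,300:440,::-1],None,fx=4,fy=4,interpolation=cv2.INTER_CUBIC)[:600]
for k in cs:
    if cv2.contourArea(k)<100: continue
    a=cv2.approxPolyDP(k,3,True).reshape(-1,2)
    print(a.tolist(),cv2.contourArea(k)); print(np.round(cast(c,a,.04),4).tolist())
    cv2.polylines(g,[((a-[300,145])*4+2).astype(np.int32)],True,(255,0,0),1)
cv2.imwrite('pics/crop1.png',g)
# bin rim
r=[(451,206),(556,184),(579,300),(480,315)]
print(cast(c,r,.1).round(3).tolist())
E
```

```text
(335, 223) [ 18 114 243]
(394, 256) [ 17 120 235]
(382, 173) [ 22 104 246]
(388, 250) [ 17 117 239]
(345, 222) [ 15 127 206]
(382, 190) [ 23  97 244]
(380, 160) [ 22 102 245]
[[392, 231], [385, 260], [397, 279], [404, 251]] 498.0
[[0.5459, -0.1333], [0.4857, -0.1175], [0.4465, -0.1414], [0.5041, -0.1571]]
[[356, 212], [331, 211], [316, 227], [328, 237]] 532.5
[[0.5863, -0.0591], [0.5887, -0.007], [0.555, 0.0243], [0.5339, -0.0005]]
[[389, 153], [373, 155], [377, 191], [392, 190]] 625.0
[[0.714, -0.131], [0.7097, -0.0968], [0.6311, -0.1037], [0.6331, -0.1353]]
[[0.585, -0.241], [0.63, -0.456], [0.4, -0.486], [0.374, -0.289]]
```

View pics/crop1.png

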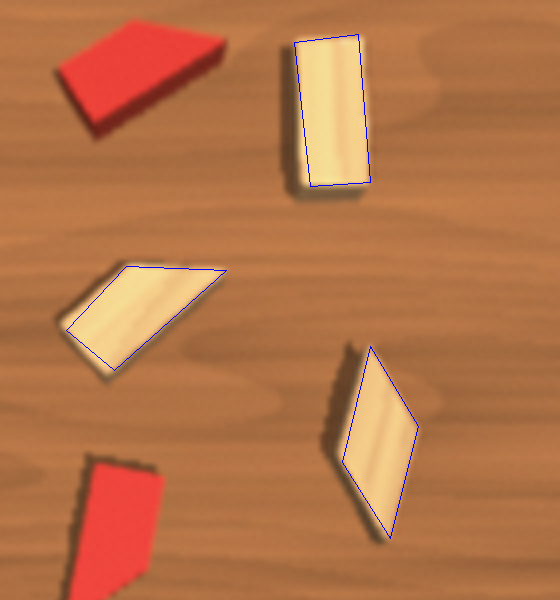

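Top-face contours fit the stated shapes:

| Item | Position (m) | Yaw |
|---|---|---|
| Offcut one, grasp point | (0.563, -0.007) | -45.6° (134.4° used for the tool) |
| Offcut two, centre | (0.496, -0.137) | -15° |
| Bin centre | about (0.50, -0.377) | about 10° |

I'll move above offcut one first.

>>> {"fn": "move_arm", "kwargs": {
  "plan": [
    [0.032,-0.024,0,0,0,0],
    [0.032,-0.024,0,0,0,0],
    [0.032,-0.024,0,0,0,0],
    [0.032,-0.024,0,0,0,0],
    [0.032,-0.024,0,0,0,0],
    [0.032,-0.024,0,0,0,0],
    [0.032,-0.024,0,0,0,0],
    [0.032,-0.024,0,0,0,0],
    [0.032,-0.024,0,0,0,0],
    [0.032,-0.024,0,0,0,0],
    [0.032,-0.024,0,0,0,0],
    [0.032,-0.024,0,0,0,0],
    [0.032,-0.024,0,0,0,0],
    [0.032,-0.024,0,0,0,0],
    [0.032,-0.024,0,0,0,0],
    [0.029,-0.024,0,0,0,0]
  ],
  "gripper": 0
}}

```text
clock: 2.1
position: [0.5635, -0.0062, 0.2309]
orientation: [-0.0, 0.977, 0.213, -0.0]
ft_force: [0.2, -0.3, -0.8]
width: 0.0851
```

>>> {"fn": "move_arm", "kwargs": {
  "plan": [
    [0,0,0.01,0,0,-10],
    [0,0,0.01,0,0,-10],
    [0,0,0.01,0,0,-10],
    [0,0,0.01,0,0,-10],
    [0,0,0.01,0,0,-10],
    [0,0,0.01,0,0,-10],
    [0,0,0.01,0,0,-10],
    [0,0,0.01,0,0,-10],
    [0,0,0.01,0,0,-10],
    [0,0,0.01,0,0,-10],
    [0,0,0,0,0,-10],
    [0,0,0,0,0,0],
    [0,0,0,0,0,0]
  ]
}}

```text
clock: 3.72
position: [0.5631, -0.0076, 0.1313]
orientation: [0.0, 0.388, 0.922, -0.0]
ft_force: [0.2, 0.3, -0.7]
width: 0.0855
```

Run:
```python
from workcell import *
import cv2,numpy as np,pickle
s=get_state();print(s['clock'],s['position'],s['q'],s['orientation'])
c=camera('wrist');pickle.dump(c,open('w1.pkl','wb'));cv2.imwrite('pics/w1.png',c['frame'][:,:,::-1])
```

```text
3.725 [ 0.56313747 -0.00764335  0.13126106] [ 0.27972282  0.80934595 -0.6043469   1.8318792   0.67602637  0.71743019
  0.06633888] [ 4.49718607e-06  3.87526229e-01  9.21858677e-01 -3.87209206e-05]
```

View pics/w1.png

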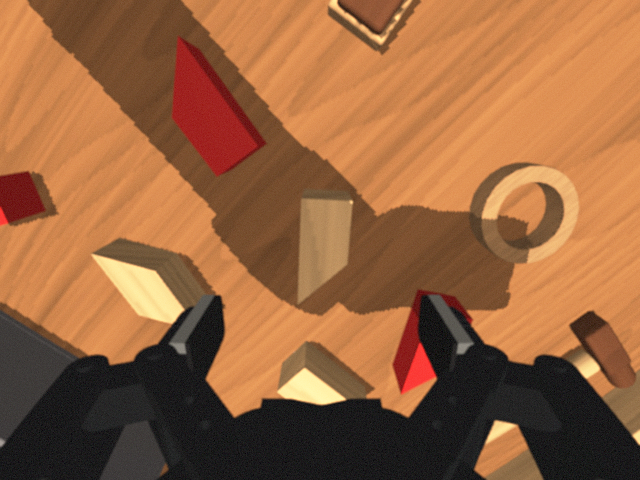

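The wrist view shows offcut one centred at about (325,245) in the arm's shadow and aligned with the jaws. The parallelogram is at left (150,280) and the blank at the bottom (320,375). I'll check offcut one's side lines by casting them.

Run:
```python
from h import *
c=pickle.load(open('w1.pkl','rb'))
w=cast(c,[(301,200),(352,201),(348,265),(299,303)],.04);print(w.round(4))
p=np.array([.5631,-.0076]);a=np.radians(134.4)
T=np.array([[np.cos(a),np.sin(a)],[np.sin(a),-np.cos(a)]])
print(((w-p)@T).round(4))
p2=cast(c,[(93,255),(156,271),(208,312),(139,317)],.04);print(p2.round(3))
```

```text
[[ 0.5333  0.002 ]
 [ 0.5595  0.0266]
 [ 0.5924 -0.0093]
 [ 0.5881 -0.0582]]
[[ 0.0277 -0.0146]
 [ 0.027   0.0213]
 [-0.0217  0.0197]
 [-0.0537 -0.0176]]
[[ 0.448 -0.14 ]
 [ 0.492 -0.115]
 [ 0.542 -0.115]
 [ 0.505 -0.159]]
```

>>> {"fn": "move_arm", "kwargs": {
  "plan": [
    [0.001,0.002,0.02,0,0,2],
    [0,0,0.025,0,0,0],
    [0,0,0.025,0,0,0],
    [0,0,0.025,0,0,0],
    [0,0,0.02,0,0,0],
    [0,0,0.01,0,0,0],
    [0,0,0,0,0,0],
    [0,0,0,0,0,0]
  ]
}}

```text
clock: 4.78
position: [0.5645, -0.0053, 0.007]
orientation: [0.001, 0.402, 0.915, 0.0]
ft_force: [0.4, 0.6, -0.1]
width: 0.0851
```

>>> {"fn": "move_arm", "kwargs": {
  "plan": [
    [0,0,0,0,0,0],
    [0,0,0,0,0,0],
    [0,0,0,0,0,0],
    [0,0,0,0,0,0],
    [0,0,0,0,0,0],
    [0,0,0,0,0,0],
    [0,0,0,0,0,0],
    [0,0,0,0,0,0]
  ],
  "gripper": 1
}}

```text
clock: 5.78
position: [0.5642, -0.0054, 0.0068]
orientation: [0.0, 0.402, 0.916, 0.0]
ft_force: [0.1, 0.7, 5.4]
width: 0.035
```

>>> {"fn": "move_arm", "kwargs": {
  "plan": [
    [0,0,-0.01,0,0,0],
    [0,0,-0.02,0,0,0],
    [0,0,-0.03,0,0,0],
    [0,0,-0.03,0,0,0],
    [0,0,-0.03,0,0,0],
    [0,0,-0.03,0,0,0],
    [0,0,-0.03,0,0,0],
    [0,0,-0.01,0,0,0],
    [0,0,0,0,0,0]
  ]
}}

```text
clock: 6.9
position: [0.5638, -0.0057, 0.1964]
orientation: [0.0, 0.402, 0.916, -0.0]
ft_force: [-0.7, -0.4, -0.5]
width: 0.0354
```

Width 35 mm after lifting, so offcut one is held. Next it goes over the bin, and I'll check the bin from there.

>>> {"fn": "move_arm", "kwargs": {
  "plan": [
    [-0.0107,-0.0107,0,0,0,0],
    [-0.0213,-0.0213,0,0,0,0],
    [-0.0213,-0.0213,0,0,0,0],
    [-0.0213,-0.0213,0,0,0,0],
    [-0.0213,-0.0213,0,0,0,0],
    [-0.0213,-0.0213,0,0,0,0],
    [-0.0213,-0.0213,0,0,0,0],
    [-0.0213,-0.0213,0,0,0,0],
    [-0.0213,-0.0213,0,0,0,0],
    [-0.0213,-0.0213,0,0,0,0],
    [-0.0213,-0.0213,0,0,0,0],
    [-0.0213,-0.0213,0,0,0,0],
    [-0.0113,-0.0113,0,0,0,0],
    [0,0,0,0,0,0]
  ]
}}

```text
clock: 8.65
position: [0.5473, -0.3689, 0.1951]
orientation: [-0.001, 0.403, 0.915, -0.0]
ft_force: [0.0, 1.0, -1.1]
width: 0.0353
```

>>> {"fn": "move_arm", "kwargs": {
  "plan": [
    [0,0,0,0,0,10.2],
    [0,0,0,0,0,10.2],
    [0,0,0,0,0,10.2],
    [0,0,0,0,0,10.2],
    [0,0,0,0,0,10.2],
    [0,0,0,0,0,10.2],
    [0,0,0,0,0,10.2],
    [0,0,0,0,0,10.2],
    [0,0,0,0,0,10.2],
    [0,0,0,0,0,10.2],
    [0,0,0,0,0,10.2],
    [0,0,0,0,0,10.2],
    [0,0,0,0,0,0],
    [0,0,0,0,0,0]
  ]
}}

```text
clock: 10.4
position: [0.5487, -0.3663, 0.1961]
orientation: [-0.0, 0.996, 0.091, -0.0]
ft_force: [-0.3, 0.9, -0.8]
width: 0.0354
```

Run:
```python
from workcell import *
import cv2,numpy as np,pickle
c=camera('wrist');pickle.dump(c,open('w2.pkl','wb'));cv2.imwrite('pics/w2.png',c['frame'][:,:,::-1])
print(get_state()['position'])
```

```text
[ 0.54863381 -0.36673365  0.19619185]
```

View pics/w2.png

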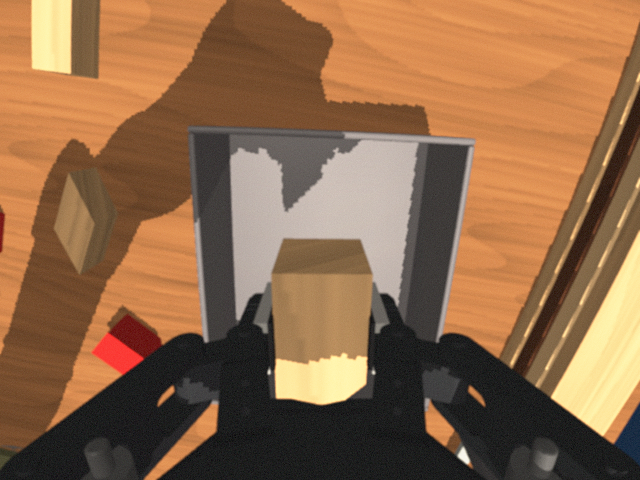

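The offcut is held between the jaws over the bin. The bin's far rim corners are at (190,128) and (474,141).

Run:
```python
from h import *
c=pickle.load(open('w2.pkl','rb'))
w=cast(c,[(190,128),(474,141)],.1);d=w[1]-w[0];print(w.round(4),np.linalg.norm(d))
d/=np.linalg.norm(d);n=np.array([d[1],-d[0]]);n*=-np.sign(n[0])
print('centre',w.mean(0)+.12*n,'yaw',np.degrees(np.arctan2(-n[1],-n[0])))
```

```text
[[ 0.6088 -0.2649]
 [ 0.6359 -0.4588]] 0.19580059927427423
centre [ 0.50351476 -0.37853117] yaw 7.976066074234801
```

>>> {"fn": "move_arm", "kwargs": {
  "plan": [
    [0,0.004,0.02,0,0,2],
    [0,0,0.03,0,0,0],
    [0,0,0.03,0,0,0],
    [0,0,0.03,0,0,0],
    [0,0,0.02,0,0,0],
    [0,0,0.005,0,0,0],
    [0,0,0,0,0,0]
  ]
}}

```text
clock: 11.32
position: [0.5495, -0.3718, 0.0614]
orientation: [0.0, 0.997, 0.071, 0.0]
ft_force: [-0.1, -0.6, -0.3]
width: 0.0355
```

>>> {"fn": "move_arm", "kwargs": {
  "plan": [
    [0,0,0,0,0,0],
    [0,0,0,0,0,0],
    [0,0,0,0,0,0],
    [0,0,0,0,0,0],
    [0,0,0,0,0,0],
    [0,0,0,0,0,0]
  ],
  "gripper": 0
}}

```text
clock: 12.08
position: [0.5492, -0.3715, 0.0613]
orientation: [0.0, 0.997, 0.071, -0.0]
ft_force: [0.4, -0.6, 0.3]
width: 0.0854
```

>>> {"fn": "move_arm", "kwargs": {
  "plan": [
    [0,0,-0.02,0,0,0],
    [0,0,-0.03,0,0,0],
    [0,0,-0.03,0,0,0],
    [0,0,-0.03,0,0,0],
    [0,0,-0.02,0,0,0],
    [0,0,0,0,0,0]
  ]
}}

```text
clock: 12.82
position: [0.5505, -0.3724, 0.1944]
orientation: [0.002, 0.997, 0.071, 0.002]
ft_force: [-0.2, 1.1, -0.6]
width: 0.0853
```

>>> {"fn": "move_arm", "kwargs": {
  "plan": [
    [-0.002,-0.024,0,0,0,0],
    [-0.002,-0.024,0,0,0,0],
    [-0.002,-0.024,0,0,0,0],
    [-0.002,-0.024,0,0,0,0],
    [-0.002,-0.024,0,0,0,0],
    [-0.002,-0.024,0,0,0,0],
    [-0.002,-0.024,0,0,0,0],
    [-0.002,-0.024,0,0,0,0],
    [-0.002,-0.024,0,0,0,0],
    [-0.002,-0.024,0,0,0,0],
    [0,0,0.02,0,0,8],
    [0,0,0.02,0,0,8],
    [0,0,0.02,0,0,7],
    [0,0,0,0,0,0],
    [0,0,0,0,0,0]
  ]
}}

```text
clock: 14.7
position: [0.4954, -0.1368, 0.1316]
orientation: [0.0, 0.992, -0.128, 0.0]
ft_force: [0.1, 0.5, -0.3]
width: 0.0852
```

Run:
```python
from workcell import *
import cv2,numpy as np,pickle
c=camera('wrist');pickle.dump(c,open('w3.pkl','wb'));cv2.imwrite('pics/w3.png',c['frame'][:,:,::-1])
s=get_state();print(s['position'],s['orientation'])
```

```text
[ 0.49566424 -0.13690175  0.13189954] [ 8.53814217e-06  9.91738458e-01 -1.28275324e-01  5.22349397e-04]
```

View pics/w3.png

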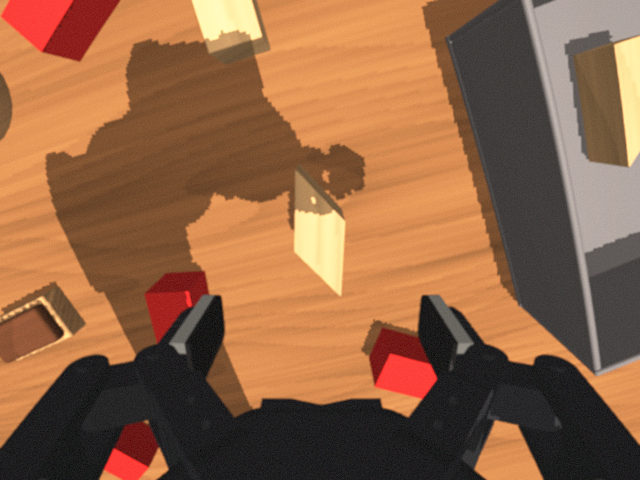

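Offcut one lies in the bin (615,100). The parallelogram spans (296,168), (344,216), (341,295) and (294,248), aligned with the jaws.

Run:
```python
from h import *
c=pickle.load(open('w3.pkl','rb'))
w=cast(c,[(296,168),(344,216),(341,295),(294,248)],.04)
p=np.array([.4956,-.1369]);a=np.radians(-14.74)
T=np.array([[np.cos(a),np.sin(a)],[np.sin(a),-np.cos(a)]])
q=(w-p)@T;print(q.round(4),q.mean(0))
```

```text
[[ 0.0505 -0.0164]
 [ 0.0165  0.0173]
 [-0.0463  0.0163]
 [-0.0078 -0.019 ]] [ 0.00323607 -0.00043847]
```

Within a few mm, so I'll shift +2 mm in x, descend and grasp.

>>> {"fn": "move_arm", "kwargs": {
  "plan": [
    [0.002,0,0.02,0,0,1.5],
    [0,0,0.025,0,0,0],
    [0,0,0.025,0,0,0],
    [0,0,0.025,0,0,0],
    [0,0,0.02,0,0,0],
    [0,0,0.01,0,0,0],
    [0,0,0,0,0,0],
    [0,0,0,0,0,0]
  ]
}}

```text
clock: 15.75
position: [0.4978, -0.1375, 0.0071]
orientation: [0.0, 0.99, -0.142, 0.001]
ft_force: [-0.3, 0.1, -0.5]
width: 0.0856
```

>>> {"fn": "move_arm", "kwargs": {
  "plan": [
    [0,0,0,0,0,0],
    [0,0,0,0,0,0],
    [0,0,0,0,0,0],
    [0,0,0,0,0,0],
    [0,0,0,0,0,0],
    [0,0,0,0,0,0],
    [0,0,0,0,0,0],
    [0,0,0,0,0,0]
  ],
  "gripper": 1
}}

```text
clock: 16.75
position: [0.4975, -0.1374, 0.0067]
orientation: [0.0, 0.99, -0.142, 0.0]
ft_force: [-0.3, 0.3, 5.4]
width: 0.0352
```

>>> {"fn": "move_arm", "kwargs": {
  "plan": [
    [0,0,-0.01,0,0,0],
    [0,0,-0.02,0,0,0],
    [0,0,-0.03,0,0,0],
    [0,0,-0.03,0,0,0],
    [0,0,-0.03,0,0,0],
    [0,0,-0.03,0,0,0],
    [0,0,-0.03,0,0,0],
    [0,0,-0.01,0,0,0],
    [0,0,0,0,0,0]
  ]
}}

```text
clock: 17.88
position: [0.4972, -0.1373, 0.1965]
orientation: [0.0, 0.99, -0.142, 0.0]
ft_force: [0.3, 0.7, -2.1]
width: 0.0353
```

>>> {"fn": "move_arm", "kwargs": {
  "plan": [
    [0.0012,0.0125,0,0,0,0],
    [0.0022,0.023,0,0,0,0],
    [0.0022,0.023,0,0,0,0],
    [0.0022,0.023,0,0,0,0],
    [0.0022,0.023,0,0,0,0],
    [0.0022,0.023,0,0,0,0],
    [0.0022,0.023,0,0,0,0],
    [0.0022,0.023,0,0,0,0],
    [0.0022,0.023,0,0,0,0],
    [0.0022,0.023,0,0,0,0],
    [0.0022,0.023,0,0,0,0],
    [0.001,0.01,0,0,0,0],
    [0,0,0,0,0,-8],
    [0,0,0,0,0,-8],
    [0,0,0,0,0,-8],
    [0,0,0,0,0,0],
    [0,0,0,0,0,0]
  ]
}}

```text
clock: 20.0
position: [0.4492, -0.3862, 0.1959]
orientation: [-0.0, 0.998, 0.066, -0.0]
ft_force: [-0.7, -1.2, -0.4]
width: 0.0354
```

>>> {"fn": "move_arm", "kwargs": {
  "plan": [
    [0,0,0.02,0,0,0],
    [0,0,0.03,0,0,0],
    [0,0,0.03,0,0,0],
    [0,0,0.03,0,0,0],
    [0,0,0.02,0,0,0],
    [0,0,0.005,0,0,0],
    [0,0,0,0,0,0]
  ]
}}

```text
clock: 20.88
position: [0.4496, -0.3865, 0.0615]
orientation: [0.0, 0.998, 0.067, 0.0]
ft_force: [0.2, -1.3, -0.7]
width: 0.0354
```

>>> {"fn": "move_arm", "kwargs": {
  "plan": [
    [0,0,0,0,0,0],
    [0,0,0,0,0,0],
    [0,0,0,0,0,0],
    [0,0,0,0,0,0],
    [0,0,0,0,0,0],
    [0,0,0,0,0,0]
  ],
  "gripper": 0
}}

```text
clock: 21.62
position: [0.4494, -0.3864, 0.0613]
orientation: [0.0, 0.998, 0.067, 0.0]
ft_force: [0.1, -0.1, -0.3]
width: 0.0856
```

>>> {"fn": "move_arm", "kwargs": {
  "plan": [
    [0,0,-0.02,0,0,0],
    [0,0,-0.03,0,0,0],
    [0,0,-0.03,0,0,0],
    [0,0,-0.03,0,0,0],
    [0,0,-0.03,0,0,0],
    [0,-0.02,-0.02,0,0,0],
    [0,-0.03,0,0,0,0],
    [0,-0.03,0,0,0,0],
    [0,-0.03,0,0,0,0],
    [0,-0.03,0,0,0,0],
    [0,-0.03,0,0,0,0],
    [0,-0.03,0,0,0,0],
    [0,-0.03,0,0,0,0],
    [0,-0.03,0,0,0,0],
    [0,0,0,0,0,0],
    [0,0,0,0,0,0]
  ]
}}

```text
clock: 23.62
position: [0.415, -0.1294, 0.2214]
orientation: [0.0, 0.998, 0.067, 0.0]
ft_force: [-0.0, 0.5, -0.6]
width: 0.0851
```

Run:
```python
from workcell import *
import cv2,numpy as np,pickle
c=camera('top');pickle.dump(c,open('t2.pkl','wb'));cv2.imwrite('pics/t2.png',c['frame'][:,:,::-1])
```

```text
(no output)
```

View pics/t2.png

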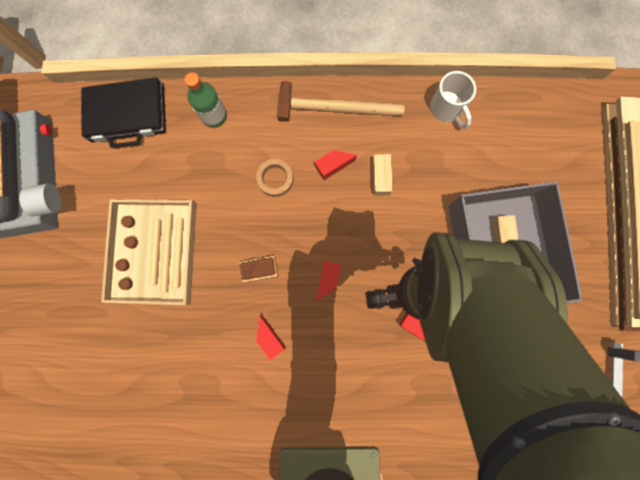

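The blank is still at (382,173) and one offcut shows in the bin at (508,228), but the arm hides the rest. The scene camera should show the other.

Run:
```python
from workcell import *
import cv2
f=camera('scene')['frame']
cv2.imwrite('pics/s2.png',cv2.resize(f[110:330,60:340,::-1],None,fx=2,fy=2))
```

```text
(no output)
```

View pics/s2.png

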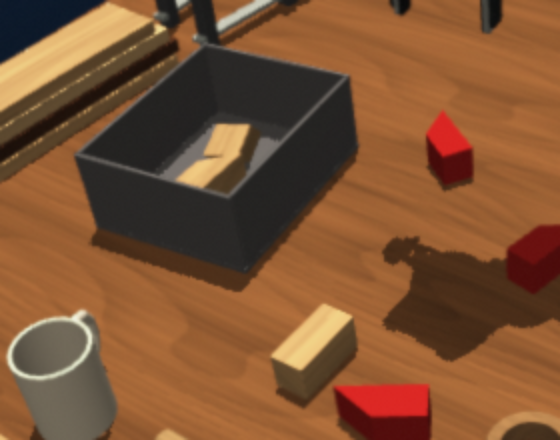

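Both offcuts are in the bin, at (205,175) and (232,140) in the crop, well below the rim. The blank at (315,350) is undisturbed and the arm is clear.

```bash
python3 -c "
from workcell import *
print(finish_job())"
```

```text
the job is handed in; nothing more can be done
None
```

Both slant-cut offcuts are in the grey scrap bin and the job is handed in, at about 24 s of the 51 s allowed. I gripped each one across its parallel sides and released it inside the bin.

- **Offcuts:** the last scene picture shows both in the bin, well below the rim. In the last top view the arm hid offcut two, so its place in the bin rests on the scene view alone. I did not measure their speeds.
- **Blank:** it appears at the same pixel in the top view as at the start, about (382,173).
- **Arm:** it stood clear of everything at hand-in, and the wrist force readings I saw stayed under 6 N.

No check failed or disagreed. The first bin position was a few millimetres off, and I corrected it from the wrist camera before releasing.

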